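# Crack open the filter line's valve by one hole

### The arm

A 6-joint arm with a two-finger parallel gripper is mounted at the origin on the work surface. World frame = base frame: x ahead of the robot, y to its left, z up, the work surface at z = 0. Lengths are in mm, angles in rad, forces in N, time in s.
With the tool pointing down it reaches from about 325 to 875 mm from the base axis. Payload 4.4 kg.
Tool frame: the origin (TCP) lies midway between the tips of the shut fingers; the grasp point (between the pads) lies 19 mm behind it; z points along the fingers, y is the line along which they close (so a half turn about z gives the same grasp; the last joint's range is limited). The gripper opens to 85 mm and grips with 20 to 120 N. Pads are 22 mm wide; open, the fingers measure 114 mm over their backs; the gripper's body (76 mm by 85 mm) begins 54 mm behind the grasp point. The pads swing forward as they close: fully open they stand 13 mm farther back than shut.
Start: joints at [1.115, 0.207, 1.542, -0, 1.393, -0.15], TCP at [172.569, 548.496, 231.282] pointing down, gripper open.
Joint ranges: [-2.73, 2.73], [-0.86, 2.22], [0.23, 2.46], [-1.11, 4.25], [0.08, 2.63], [-2.82, 2.82]. Speed limits (rad/s): [2.79, 2.79, 3.14, 3.14, 3.14, 3.14].

### API

Orientations are given as [roll, pitch, yaw] about the fixed x, y, z axes, in that order (R = Rz(yaw) Ry(pitch) Rx(roll)).
In Python, from bench import ctrl gives the robot as it stands.
- The arm moves only by the tool play_rows, never from a script. Its argument "plan" is a list of rows, each a list of 6 numbers: the shift along the tool's x, y, z in m, then the turn, a rotation vector about the tool's x, y, z in degrees. A call has 1 to 20 rows; each row shifts and turns the commanded pose from where the row before left it, along the tool's axes as they then stand; what a row does not reach is not made up. A row lasts 1/10 s, in which the tool goes at most 50 mm and 8.59 degrees, less where a joint would pass 70% of its speed; a pose out of reach is approached as far as the arm can. A call with a gripper value outside its range is refused whole. "grip" is the finger opening in m, from 0 to 0.0854, set as the call begins (left out, the last holds). The fingers move at their own pace and stop on an object; "squeeze" is the grip in N (left out, the last holds). Time passes only in rows, so rows that do not move let the fingers close. It gives the time, the measured TCP pose, the force, the opening and the grip force at its end, in the units of the state.
- ctrl.read_state(): the state, without advancing time (a new reading comes with each control period).
- ctrl.grab_frame(name): name is "scene" or "top"; returns the picture (420x560x3 uint8, blue, green, red); there is no depth.
- ctrl.camera_params(name): a dict with "fx", "fy", "cx", "cy" (pixels), "k1" (the pictures are not rectified: a ray, as slopes to the right and down, at radius r is drawn at 1 + k1 r^2 times it, then the intrinsics apply), "extrinsics" (4x4, takes a point from camera to world coordinates). Camera axes: x right, y down, z forward; pixel columns grow to the right and rows downward; lengths in mm; the calibration is good to about 2 mm. A picture is of the moment at which its call begins. camera_params takes no time and is no camera call.
- ctrl.close_job(): hands the job in; it is judged then, once.
Trained networks look in the newest picture that a camera, given by its name, has taken for a name from the list of things; names that differ only in an ending like _2 or _b are one class to them, and where a whole thing is asked for, a point or a joint stands for the part that bears it (a point fixed in the world has none). Each returns a list of dicts, best first, with "score" (0 to 1); they miss things now and then, are a little off and sometimes report something else, mostly with a low value. They report only what shows in the picture. A call takes as long as a camera call.
- ctrl.search_frame(camera, query): "bbox" ([left, top, right, bottom] in pixels, round what is visible of it).
- ctrl.tip_of(camera, query): "at" ([row, column] in pixels: a listed point, or the origin of a listed thing).
The state is a dict: "clock": time; "qpos": joint angles; "qvel": joint speeds; "effort": joint torques, N m; "tcp_pos": TCP position; "tcp_rot": TCP orientation; "contact_force": force on the tool from outside, world axes, zero at the start; "torque": the same for the moment, N m; "width": opening from 0.0 (shut) to 1.0 (fully open); "grasp_force": force on a finger pad.
Only numpy, scipy, OpenCV 4.12 (cv2) and the standard library are available. Lean on these libraries where they do the work, as an engineer would, in place of code of your own. Each camera call takes 0.05 s, during which the arm holds its last target. There are 200 camera calls.

### The job

The butterfly valve on the irrigation line with the tall black filter canister is shut and needs to be cracked open by one hole. Hook a fingertip under the pull ring of its spring index pin (do not pinch the ring or force anything), lift the pin out of the plate, swing the lever one hole to the right (towards open), and let the pin down so that it drops fully home in that next hole; then draw clear. Leave the pressure-gauge line's valve locked as it is, and do not move the other things on the bench.

Things in the scene. Friction and masses are not known exactly. Their poses are not given: they have to be found in the camera images.
- filter_line: irrigation line fixed to the bench: 63 mm grey pipe along its y, 400 mm long, 101 mm high, butterfly valve in the middle, upright black filter canister (90 mm thick, 290 mm high) 100 mm from the valve at its +y (robot's left of the valve). Origin on the bench under the valve's stem; its x points away from the robot. Place and yaw (to 0.2 rad) vary; it stands left or right of the gauge line
- filter_hub (a point): on the valve's upright stem, about which the lever swings, level with the top of the quarter-round steel hole plate, 160 mm above the bench. Its 7 holes (14 mm) lie 150 mm from the stem, 15 degrees (39 mm) apart: the first (shut) towards the robot at the line's -x, the last (open) at its -y. Lever: flat bar 30 mm wide, 166 to 172 mm high, with a rubber grip 168 to 230 mm from the stem
- filter_ring (a point): centre of the index pin's pull ring, 150 mm from the stem; 245 mm above the bench with the pin home. Steel ring welded upright on the pin: 60 mm inside, 74 mm outside, 7 mm wire. One looks through it along the lever: its x is level, along the lever to the stem; z up. Below it is a 22 mm plunger barrel (top at 202 mm); free otherwise down to the lever at 172 mm, and open above and towards the robot
- filter_pin (a joint): lift of the index pin, m: 0 = home in a hole, 0.020 = upper stop. 10 mm round-nosed pin on the lever; its spring pulls it down with 7 N when home, 13 N at the top. Clear of the plate above 0.0115. Let down between holes it rides on the plate at 0.011 until the lever brings it over a hole, where it drops in; play there about 2 mm either side (0.015 rad). Ring and pin only move up, down and with the lever
- filter_lever (a joint): swing of the lever about the stem, rad: 0 = shut, the first hole, where it starts and has its stop; grows as it opens, anticlockwise from above, so that the ring goes to the robot's right. 0.262 = the next hole, 0.524 the one after. It stays where it is left; about 4 N at the ring swings it once the pin is out
- filter_ring_far: the far face of that ring's wire, which looks to the stem (origin on the pin's axis at bench height, axes as filter_ring): pressed by a finger only when the ring is pinched between its two faces
- filter_ring_left: the outer side of that ring's wire on the robot's left; pressed together with the right one only when the ring is gripped across its width
- filter_ring_right: the outer side of that ring's wire on the robot's right
- gauge_line: a second line with the same pipe, valve, hole plate, lever and ring, but with a round dial pressure gauge (68 mm, top 219 mm high) instead of the filter. Origin and axes as filter_line. Its lever is locked in the third hole, 30 degrees open. Leave alone
- gauge_ring (a point): centre of the pull ring of the gauge line's index pin. Leave alone
- gauge_lever (a joint): swing of the gauge line's lever from where it stands locked at the start, rad. Leave alone
- gauge_pin (a joint): lift of the gauge line's index pin, m; 0 = home. Leave alone
- bowl: shallow open clear plastic bowl, 140 mm across the rim, 65 mm high; origin under its centre. Loose; leave alone
- dibber: wooden dibbing stick lying flat, 12 mm thick, 200 mm long along its own x; origin on the bench under its middle. Loose; leave alone
- pot: small terracotta flower pot (closed solid), 90 mm across, 78 mm high; origin under its centre. Loose; leave alone
- coupling: grey plastic pipe coupling standing on end, 76 mm across, 60 mm high; origin under its centre. Loose; leave alone
- jar: seed jar with a steel lid, 68 mm across, 85 mm high; origin under its centre. Loose; leave alone
- wrench: steel wrench lying flat, 200 mm long along its own x; origin on the bench under its middle. Loose; leave alone
- flask: white drinking flask, 66 mm across, 190 mm high; origin under its centre. Loose; leave alone

How it is judged (in metres and radians):
On the way, in this order (a step that is already met when the one before it is completed fails the run):
1. the filter line's index pin is lifted clear of the plate with the lever still at the shut hole (value of joint filter_pin above 0.0112 m and value of joint filter_lever below 0.13 rad), for 0.1 s.
2. the pin is home in the next hole (value of joint filter_pin below 0.002 m and value of joint filter_lever between 0.23 and 0.294 rad), for 0.2 s.
At the end, for the whole second after the job is handed in: The filter line's lever stands at rest in the next hole (0.262 rad, within 0.032) with its index pin home (within 2 mm); the gauge line's lever is still locked in its own hole (within 0.03 rad) (all of step 2 and velocity of joint filter_lever below 0.05 rad/s and value of joint gauge_pin below 0.002 m and value of joint gauge_lever between -0.03 and 0.03 rad); the robot touches nothing.
It fails at once if the ring is pinched between its faces or across its width, instead of being hooked (contact force between the fingers and filter_ring_far above 3 N or (contact force between the fingers and filter_ring_left above 1.5 N and contact force between the fingers and filter_ring_right above 1.5 N)).
It fails at once if the fingers wrench the filter line with over 45 N (contact force between the fingers and filter_line above 45 N).
It fails at once if the gauge line's pin or lever is moved (value of joint gauge_pin above 0.006 m or value of joint gauge_lever above 0.05 rad or value of joint gauge_lever below -0.05 rad).
It fails at once if one of the loose things is pushed, lifted or carried more than 20 mm (distance of any of bowl, dibber, pot, coupling, jar, wrench, flask from where it was at the start of the episode above 0.02 m).
It also fails if it takes over 45 s, if anything falls off the work surface, if the arm or the gripper's body presses on something with over 40 N, if the wrist force passes 120 N, or if a joint passes its speed limit or range.

## Working session

There is one attempt and no reset: what is moved stays moved. The work goes in short steps, Python scripts to look and compute and a tool call to move; the robot and the scene stay as the last step left them, time stands still between calls to the robot, and variables do not carry over. Pictures are saved under pics/ and viewed, at most 10 in all, crops included, and the job is handed in when it is done.

Besides the shell and the picture viewer there is one more tool, called after ">>>" as a command line: name --pt "numbers of a row" for each row, then --argument value for the rest. play_rows: Moves the arm, as the interface text tells. Its arguments: {"type":"object","properties":{"plan":{"type":"array"},"grip":{"type":"number"},"squeeze":{"type":"number"}},"required":["plan"]}

```bash
mkdir -p pics; cat > h.py <<'E'
import numpy as np, cv2
from bench import ctrl
def ray(cam,rc):
    p=ctrl.camera_params(cam); E=np.array(p["extrinsics"])
    d=np.array([(rc[1]-p["cx"])/p["fx"],(rc[0]-p["cy"])/p["fy"]]); s=d.copy()
    for _ in range(20): s=d/(1+p["k1"]*(s@s))
    v=E[:3,:3]@np.array([*s,1.]); return E[:3,3],v/np.linalg.norm(v)
def proj(cam,P):
    p=ctrl.camera_params(cam); E=np.array(p["extrinsics"])
    c=E[:3,:3].T@(np.array(P)-E[:3,3]); s=c[:2]/c[2]; s=s*(1+p["k1"]*(s@s))
    return [p["fy"]*s[1]+p["cy"],p["fx"]*s[0]+p["cx"]]
def tri(a,b):
    (o,u),(q,v)=a,b
    t=np.linalg.lstsq(np.c_[u,-v],q-o,rcond=None)[0]
    A,B=o+t[0]*u,q+t[1]*v; return (A+B)/2,np.linalg.norm(A-B)
def atz(r,z): return r[0]+r[1]*(z-r[0][2])/r[1][2]
E
python3 - <<'E'
from h import *
for c in("scene","top"):
    cv2.imwrite(f"pics/{c}0.png",ctrl.grab_frame(c))
    print(c,np.round(np.array(ctrl.camera_params(c)["extrinsics"])[:3,3]))
for n in("filter_ring","filter_hub","filter_line","gauge_ring","gauge_line","flask","jar","pot","bowl"):
    r={c:ctrl.tip_of(c,n) for c in("scene","top")}
    print(n,{c:[(np.round(x["at"],1).tolist(),round(x["score"],2)) for x in r[c][:2]] for c in r})
    if r["scene"] and r["top"]:
        P,e=tri(*[ray(c,r[c][0]["at"]) for c in r]); print("   ",np.round(P,1),round(e,1))
print(ctrl.read_state())
E
```

```text
scene [ 934. -266. 1146.]
top [ 283. -113. 1390.]
filter_ring {'scene': [([170.6, 420.2], 0.62)], 'top': [([178.0, 134.4], 0.68)]}
    [601.5 250.4 262. ] 3.5
filter_hub {'scene': [([233.6, 437.1], 0.68), ([225.9, 310.6], 0.57)], 'top': [([136.6, 152.3], 0.8)]}
    [749.2 250.1 156.2] 1.3
filter_line {'scene': [([251.9, 418.3], 0.91)], 'top': []}
gauge_ring {'scene': [([231.0, 435.3], 0.54), ([263.5, 201.9], 0.46)], 'top': [([191.3, 389.0], 0.63)]}
    [ 667.  -155.1  684.3] 434.7
gauge_line {'scene': [([310.4, 260.2], 0.71)], 'top': [([171.0, 334.5], 0.56)]}
    [ 720.  -260.4    4. ] 14.3
flask {'scene': [([266.4, 142.9], 0.86)], 'top': [([265.2, 435.4], 0.79), ([285.5, 303.2], 0.59)]}
    [ 455.3 -547.1    7.2] 0.3
jar {'scene': [([259.8, 200.0], 0.77)], 'top': [([243.2, 380.5], 0.65)]}
    [ 510.3 -381.3   23.6] 7.8
pot {'scene': [([223.6, 310.3], 0.65)], 'top': [([233.3, 253.8], 0.91)]}
    [ 5.279e+02 -2.370e+01 -3.000e-01] 7.3
bowl {'scene': [([145.7, 373.9], 0.92)], 'top': [([289.3, 132.6], 0.91)]}
    [349.8 308.7  -5.2] 1.9
{'clock': 1.0, 'qpos': array([ 1.11548060e+00,  2.06594796e-01,  1.54149294e+00,  2.08500441e-05,
        1.39348105e+00, -1.50524256e-01]), 'qvel': array([ 1.36058347e-03, -4.94133282e-05, -1.53657342e-03,  8.50578068e-04,
       -9.35907905e-04, -7.06537045e-04]), 'effort': array([-5.01442828e-04, -3.83047950e+01, -2.91984880e+01, -4.07208211e-05,
        8.21419526e-04,  2.03416727e-05]), 'tcp_pos': array([172.57766282, 548.5038587 , 231.28798625]), 'tcp_rot': array([ 3.14156598e+00, -1.67122687e-05,  2.83679751e+00]), 'contact_force': array([0.87505698, 0.51432217, 0.08540949]), 'torque': array([-0.02146098, -0.08286381,  0.00486518]), 'grasp_force': 0.0, 'width': 1.0033589900060915}
```

View pics/scene0.png

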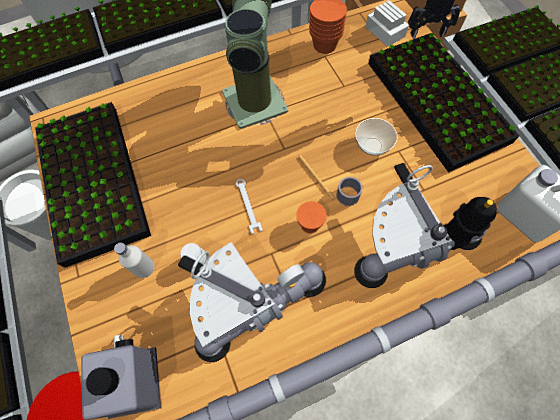

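View pics/top0.png

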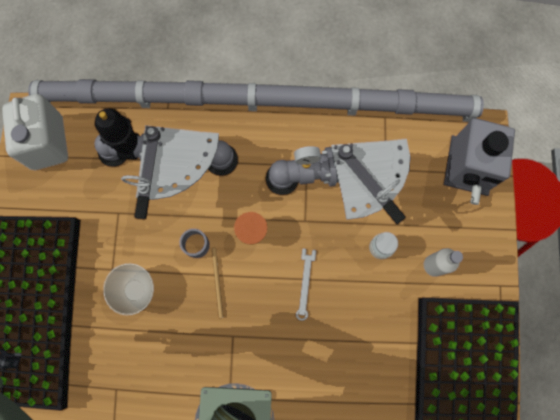

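The filter line is the robot's left one. In the top view its canister is near (115,130), the hub near (152,132) and the lever runs to (142,212). The gauge line is to the right. I'll zoom in on the ring and hub in both views.

```bash
python3 - <<'E'
from h import *
a=cv2.imread("pics/scene0.png")[150:250,365:465]; b=cv2.imread("pics/top0.png")[115:215,100:200]
cv2.imwrite("pics/z.png",np.hstack([cv2.resize(x,(400,400),interpolation=cv2.INTER_CUBIC) for x in(a,b)]))
for n in("filter_ring","filter_hub","filter_line"):
  for c in("scene","top"):
    ctrl.grab_frame(c)
    print(n,c,[(np.round(x["at"],1).tolist(),round(x["score"],2)) for x in ctrl.tip_of(c,n)[:2]])
# lever hypotheses
for yaw in(-.2,-.15,-.1,-.05,0,.05):
    u=np.array([np.cos(yaw),np.sin(yaw),0]); h=np.array([749,250,160.])
    print(yaw,[np.round(proj(c,p)).tolist() for c in("scene","top") for p in(h,h-150*u+[0,0,85],h-230*u+[0,0,10])])
E
```

```text
filter_ring scene [([171.8, 419.3], 0.48)]
filter_ring top [([178.8, 132.6], 0.57)]
filter_hub scene [([233.2, 439.6], 0.87), ([267.2, 198.7], 0.3)]
filter_hub top [([136.4, 153.6], 0.73), ([279.1, 216.7], 0.32)]
filter_line scene [([253.4, 419.9], 0.88), ([172.9, 418.6], 0.53)]
filter_line top []
-0.2 [[233.0, 438.0], [170.0, 428.0], [160.0, 411.0], [136.0, 152.0], [180.0, 125.0], [217.0, 125.0]]
-0.15 [[233.0, 438.0], [171.0, 426.0], [160.0, 407.0], [136.0, 152.0], [180.0, 128.0], [218.0, 129.0]]
-0.1 [[233.0, 438.0], [171.0, 423.0], [161.0, 403.0], [136.0, 152.0], [181.0, 131.0], [219.0, 133.0]]
-0.05 [[233.0, 438.0], [172.0, 421.0], [162.0, 400.0], [136.0, 152.0], [181.0, 134.0], [219.0, 138.0]]
0 [[233.0, 438.0], [173.0, 418.0], [164.0, 396.0], [136.0, 152.0], [181.0, 137.0], [220.0, 142.0]]
0.05 [[233.0, 438.0], [174.0, 416.0], [165.0, 393.0], [136.0, 152.0], [181.0, 140.0], [220.0, 146.0]]
```

View pics/z.png

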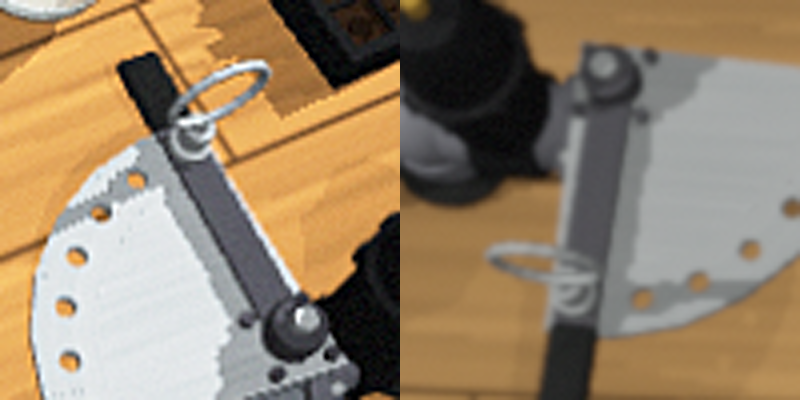

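The ring centre is at about (135,181) in top and (420,173) in scene. Both fit hub (749,250), yaw about -0.025 and ring about (599,254,245). Next I shut the fingers and move above the ring.

>>> play_rows --pt "-0.033 -0.0117 -0.0078 0 0 0" --pt "-0.033 -0.0117 -0.0078 0 0 0" --pt "-0.033 -0.0117 -0.0078 0 0 0" --pt "-0.033 -0.0117 -0.0078 0 0 0" --pt "-0.033 -0.0117 -0.0078 0 0 0" --pt "-0.033 -0.0117 -0.0078 0 0 0" --pt "-0.033 -0.0117 -0.0078 0 0 0" --pt "-0.033 -0.0117 -0.0078 0 0 0" --pt "-0.033 -0.0117 -0.0078 0 0 0" --pt "-0.033 -0.0117 -0.0078 0 0 0" --pt "-0.033 -0.0117 -0.0078 0 0 0" --pt "-0.033 -0.0117 -0.0078 0 0 0" --pt "-0.033 -0.0117 -0.0078 0 0 0" --pt "-0.033 -0.0117 -0.0078 0 0 0" --pt "0 0 0 0 0 0" --grip 0 --squeeze 20

```text
clock: 3.1
tcp_pos: [567.7, 250.6, 341.3]
tcp_rot: [3.141, 0.003, 2.832]
contact_force: [0.3, 0.5, -0.1]
width: -0.002
grasp_force: 0.0
```

```bash
cat >> h.py <<'E'
from scipy.spatial.transform import Rotation as Ro
def tgt(yaw,tilt=0):  # z heading yaw, tilt down (rad); x down
    z=np.array([np.cos(yaw)*np.cos(tilt),np.sin(yaw)*np.cos(tilt),-np.sin(tilt)])
    y=np.array([-np.sin(yaw),np.cos(yaw),0]); return Ro.from_matrix(np.c_[np.cross(y,z),y,z])
def st():
    s=ctrl.read_state(); R=Ro.from_euler("xyz",s["tcp_rot"])
    print("t",s["clock"],"p",np.round(s["tcp_pos"],1),"q",np.round(s["qpos"],2),"F",np.round(s["contact_force"],1)); print(np.round(R.as_matrix(),3))
    return s,R
E
python3 - <<'E'
from h import *
s,R=st()
print("rotvec deg body",np.round((R.inv()*tgt(-.025)).as_rotvec(degrees=True),1))
E
```

```text
t 3.1 p [567.7 250.6 341.3] q [ 0.28  0.24  1.27 -0.    1.62 -0.98] F [ 0.3  0.5 -0.1]
[[-0.952  0.305  0.003]
 [ 0.305  0.952 -0.001]
 [-0.003  0.    -1.   ]]
rotvec deg body [-12.8 -89.1 -12.8]
```

>>> play_rows --pt "0 0 0 -1.07 -7.43 -1.07" --pt "0 0 0 -1.07 -7.43 -1.07" --pt "0 0 0 -1.07 -7.43 -1.07" --pt "0 0 0 -1.07 -7.43 -1.07" --pt "0 0 0 -1.07 -7.43 -1.07" --pt "0 0 0 -1.07 -7.43 -1.07" --pt "0 0 0 0 0 0"

```text
clock: 3.8
tcp_pos: [558.3, 253.0, 333.2]
tcp_rot: [3.068, 0.773, 2.93]
contact_force: [-0.8, 0.0, -0.9]
width: 0.001
grasp_force: 0.0
```

```bash
python3 - <<'E'
from h import *
s,R=st()
print("rotvec deg body",np.round((R.inv()*tgt(-.025)).as_rotvec(degrees=True),1))
E
```

```text
t 3.8 p [558.3 253.  333.2] q [ 0.49 -0.11  1.85 -0.57  0.81 -0.63] F [-0.8  0.  -0.9]
[[-0.7    0.159  0.696]
 [ 0.15   0.986 -0.074]
 [-0.698  0.053 -0.714]]
rotvec deg body [ -6.1 -45.4  -5.9]
```

```bash
python3 - <<'E'
from h import *
s,R=st()
T=tgt(.24,.52)
print("rotvec deg body",np.round((R.inv()*T).as_rotvec(degrees=True),1))
print("shift in target axes",np.round(T.inv().apply(np.array([546,241,276])-s["tcp_pos"]),1)); print(np.round(T.as_matrix(),3))
E
```

```text
t 3.8 p [558.3 253.  333.2] q [ 0.49 -0.11  1.85 -0.57  0.81 -0.63] F [-0.8  0.  -0.9]
[[-0.7    0.159  0.696]
 [ 0.15   0.986 -0.074]
 [-0.698  0.053 -0.714]]
rotvec deg body [-16.3 -15.  -16.4]
shift in target axes [57.  -8.7 15.6]
[[-0.483 -0.238  0.843]
 [-0.118  0.971  0.206]
 [-0.868  0.    -0.497]]
```

>>> play_rows --pt "0 0 0 -4.1 -3.75 -4.1" --pt "0 0 0 -4.1 -3.75 -4.1" --pt "0 0 0 -4.1 -3.75 -4.1" --pt "0 0 0 -4.1 -3.75 -4.1" --pt "0.014 -0.002 0.004 0 0 0" --pt "0.014 -0.002 0.004 0 0 0" --pt "0.014 -0.002 0.004 0 0 0" --pt "0.014 -0.002 0.004 0 0 0" --pt "0 0 0 0 0 0" --pt "0 0 0 0 0 0"

```text
clock: 4.8
tcp_pos: [552.2, 244.7, 284.2]
tcp_rot: [3.116, 1.04, -2.948]
contact_force: [0.1, 0.0, 1.1]
width: -0.0
grasp_force: 0.0
```

```bash
python3 - <<'E'
from h import *
for c in("scene","top"):
    im=ctrl.grab_frame(c); y,x=(100,350) if c=="scene" else (100,60)
    cv2.imwrite(f"pics/{c}1.png",cv2.resize(im[y:y+130,x:x+130],(400,400),interpolation=cv2.INTER_CUBIC))
cv2.imwrite("pics/n1.png",np.hstack([cv2.imread(f"pics/{c}1.png") for c in("scene","top")]))
s,R=st()
for c in("scene","top"): print(c,np.round(proj(c,s["tcp_pos"])), [(np.round(x["at"],1).tolist(),round(x["score"],2)) for x in ctrl.tip_of(c,"filter_ring")[:2]])
T=tgt(.24,.52)
print("rotvec deg body",np.round((R.inv()*T).as_rotvec(degrees=True),1))
print("shift",np.round(R.inv().apply(np.array([615.5,258,235])-s["tcp_pos"]),1))
E
```

```text
t 4.9 p [552.3 245.  285. ] q [ 0.32 -0.2   2.18 -0.58  0.15 -0.94] F [-0.2  0.  -0.2]
[[-0.495 -0.214  0.842]
 [-0.097  0.977  0.191]
 [-0.863  0.013 -0.505]]
scene [152. 412.] [([172.6, 420.7], 0.48)]
top [196. 132.] [([178.8, 138.3], 0.69)]
rotvec deg body [-0.8 -0.5 -1.3]
shift [10.6 -1.5 80.9]
```

View pics/n1.png

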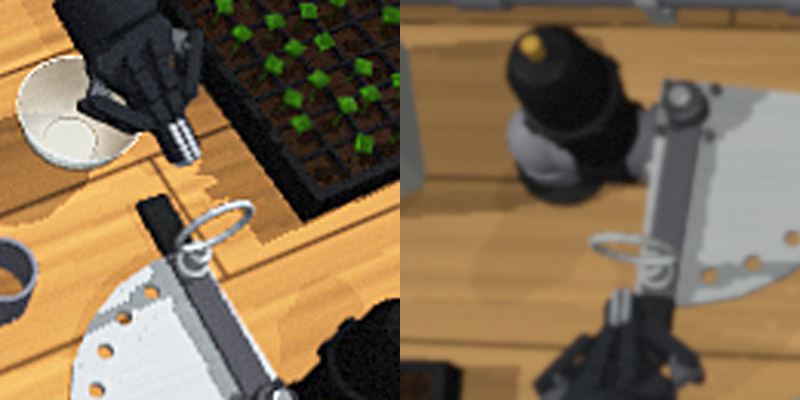

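The shut fingers are pointing at the ring, whose centre is at about (632,245) in the right crop and (215,225) in the left. Joint 5 is near its limit, so I'll steepen the tilt to about 42° and re-aim.

>>> play_rows --pt "0 0 0 0 4 0" --pt "0 0 0 0 4 0" --pt "0 0 0 0 4 0" --pt "0 0 0 0 0 0" --pt "0 0 0 0 0 0"

```text
clock: 5.5
tcp_pos: [552.0, 243.5, 283.7]
tcp_rot: [3.126, 0.848, -2.942]
contact_force: [-0.3, 0.1, -0.4]
width: 0.002
grasp_force: 0.0
```

```bash
python3 - <<'E'
from h import *
s,R=st()
print("rot",np.round((R.inv()*tgt(.21,.73)).as_rotvec(degrees=True),1))
print("shift",np.round(R.inv().apply(np.array([613.5,257,232])-s["tcp_pos"]),1))
E
```

```text
t 5.5 p [552.  243.5 283.7] q [ 0.31 -0.19  2.06 -0.15  0.43 -1.36] F [-0.3  0.1 -0.4]
[[-0.649 -0.21   0.731]
 [-0.131  0.978  0.165]
 [-0.75   0.011 -0.662]]
rot [ 0.5  0.4 -0.4]
shift [-3.  -0.3 81.4]
```

>>> play_rows --pt "-0.003 0 0.013 0 0 0" --pt "0 0 0.013 0 0 0" --pt "0 0 0.013 0 0 0" --pt "0 0 0.013 0 0 0" --pt "0 0 0 0 0 0" --pt "0 0 0 0 0 0"

```text
clock: 6.1
tcp_pos: [590.5, 252.1, 249.3]
tcp_rot: [3.126, 0.844, -2.941]
contact_force: [0.6, -0.4, -0.0]
width: 0.003
grasp_force: 0.0
```

>>> play_rows --pt "0 0 0.01 0 0 0" --pt "0 0 0.01 0 0 0" --pt "0 0 0.009 0 0 0" --pt "0 0 0 0 0 0" --pt "0 0 0 0 0 0"

```text
clock: 6.6
tcp_pos: [612.7, 257.0, 230.7]
tcp_rot: [3.126, 0.844, -2.941]
contact_force: [0.1, -0.0, -0.0]
width: 0.002
grasp_force: 0.0
```

```bash
python3 - <<'E'
from h import *
for c in("scene","top"):
    im=ctrl.grab_frame(c); y,x=(140,380) if c=="scene" else (140,100)
    cv2.imwrite(f"pics/{c}2.png",cv2.resize(im[y:y+80,x:x+80],(400,400),interpolation=cv2.INTER_CUBIC))
cv2.imwrite("pics/n2.png",np.hstack([cv2.imread(f"pics/{c}2.png") for c in("scene","top")]))
s,R=st()
print("up 1mm in tool",np.round(R.inv().apply([0,0,1]),3))
E
```

```text
t 6.7 p [612.7 257.1 231.4] q [ 0.29  0.03  1.98 -0.18  0.29 -1.33] F [ 0.4 -0.3  0.6]
[[-0.65  -0.21   0.73 ]
 [-0.132  0.978  0.164]
 [-0.748  0.01  -0.663]]
up 1mm in tool [-0.748  0.01  -0.663]
```

View pics/n2.png

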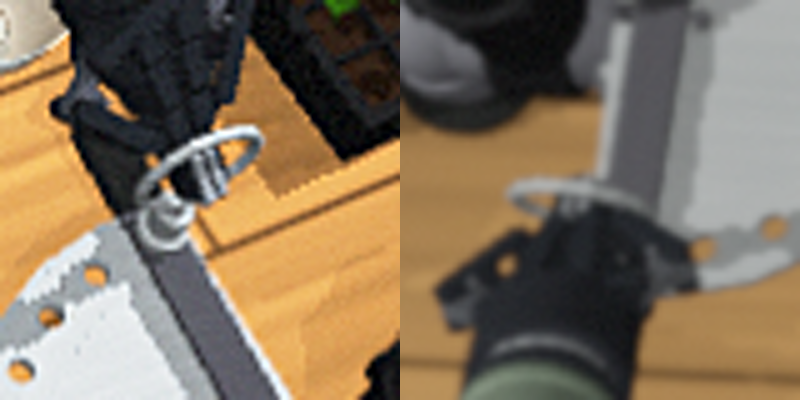

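The fingertips are through the ring: in the left crop they protrude below its wire at about (205,180). Now I lift and feel for contact.

>>> play_rows --pt "-0.0022 0 -0.002 0 0 0" --pt "-0.0022 0 -0.002 0 0 0" --pt "-0.0022 0 -0.002 0 0 0" --pt "-0.0022 0 -0.002 0 0 0" --pt "0 0 0 0 0 0"

```text
clock: 7.2
tcp_pos: [612.9, 257.1, 244.5]
tcp_rot: [3.126, 0.847, -2.941]
contact_force: [0.5, 0.1, 0.2]
width: 0.001
grasp_force: 0.0
```

>>> play_rows --pt "-0.0022 0 -0.002 0 0 0" --pt "0 0 0 0 0 0"

```text
clock: 7.4
tcp_pos: [612.0, 256.8, 245.8]
tcp_rot: [3.126, 0.844, -2.941]
contact_force: [-1.2, -0.1, -0.2]
width: 0.0
grasp_force: 0.3
```

>>> play_rows --pt "-0.0022 0 -0.002 0 0 0" --pt "0 0 0 0 0 0"

```text
clock: 7.6
tcp_pos: [611.1, 256.6, 247.2]
tcp_rot: [3.126, 0.841, -2.941]
contact_force: [-2.4, 0.3, -3.7]
width: 0.001
grasp_force: 1.9
```

>>> play_rows --pt "-0.0022 0 -0.002 0 0 0" --pt "0 0 0 0 0 0"

```text
clock: 7.8
tcp_pos: [610.6, 256.5, 249.4]
tcp_rot: [3.126, 0.84, -2.941]
contact_force: [-3.7, 1.0, -6.2]
width: 0.0
grasp_force: 3.6
```

>>> play_rows --pt "-0.0022 0 -0.002 0 0 0" --pt "-0.0022 0 -0.002 0 0 0" --pt "0 0 0 0 0 0" --pt "0 0 0 0 0 0"

```text
clock: 8.2
tcp_pos: [610.8, 256.5, 256.1]
tcp_rot: [3.126, 0.841, -2.941]
contact_force: [-5.5, 2.2, -8.5]
width: 0.001
grasp_force: 5.0
```

>>> play_rows --pt "-0.0022 0 -0.002 0 0 0" --pt "-0.0022 0 -0.002 0 0 0" --pt "0 0 0 0 0 0" --pt "0 0 0 0 0 0"

```text
clock: 8.6
tcp_pos: [610.8, 256.4, 262.1]
tcp_rot: [3.126, 0.841, -2.941]
contact_force: [-4.4, 2.0, -10.0]
width: 0.003
grasp_force: 5.6
```

>>> play_rows --pt "-0.0015 0 -0.0013 0 0 0" --pt "0 0 0 0 0 0"

```text
clock: 8.8
tcp_pos: [610.9, 256.4, 264.1]
tcp_rot: [3.126, 0.841, -2.941]
contact_force: [-5.2, 2.3, -11.2]
width: -0.002
grasp_force: 6.0
```

```bash
python3 - <<'E'
from h import *
s,R=st()
E
```

```text
t 8.8 p [610.9 256.4 264.1] q [ 0.29 -0.02  1.95 -0.14  0.38 -1.38] F [ -5.2   2.3 -11.2]
[[-0.654 -0.21   0.727]
 [-0.133  0.978  0.164]
 [-0.745  0.01  -0.667]]
```

Lift is about 14 mm (11.2 N on the spring) and the lever is still shut. Now the swing, following the arc.

>>> play_rows --pt "-0.0007 0 -0.0007 0 0 0" --pt "0.00035 -0.0032 -0.00044 0 0 0" --pt "0.00035 -0.0032 -0.00044 0 0 0" --pt "0.00035 -0.0032 -0.00044 0 0 0" --pt "0.00035 -0.0032 -0.00044 0 0 0" --pt "0.00035 -0.0032 -0.00044 0 0 0" --pt "0.00035 -0.0032 -0.00044 0 0 0" --pt "0 0 0 0 0 0"

```text
clock: 9.6
tcp_pos: [612.1, 236.5, 265.4]
tcp_rot: [3.126, 0.842, -2.942]
contact_force: [-3.9, 1.3, -13.1]
width: -0.0
grasp_force: 6.1
```

```bash
python3 - <<'E'
from h import *
s,R=st()
for c in("scene","top"):
    im=ctrl.grab_frame(c); y,x=(140,380) if c=="scene" else (140,100)
    cv2.imwrite(f"pics/{c}3.png",cv2.resize(im[y:y+80,x:x+80],(400,400),interpolation=cv2.INTER_CUBIC))
cv2.imwrite("pics/n3.png",np.hstack([cv2.imread(f"pics/{c}3.png") for c in("scene","top")]))
E
```

```text
t 9.6 p [612.1 236.5 265.4] q [ 0.25 -0.04  1.97 -0.05  0.38 -1.49] F [ -3.9   1.3 -13.1]
[[-0.653 -0.21   0.728]
 [-0.132  0.978  0.163]
 [-0.746  0.01  -0.666]]
```

View pics/n3.png

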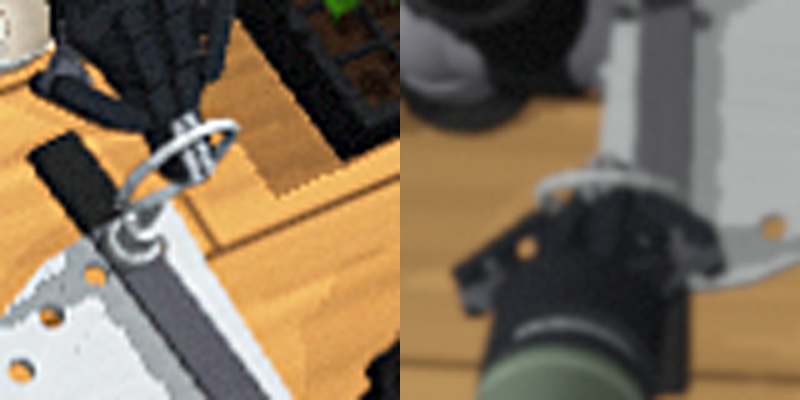

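The lever is following, with the pin up: the plunger is at about (135,225) in the left crop and the lever is off the first hole. On to the second half.

>>> play_rows --pt "0.0001 -0.0033 -0.00012 0 0 0" --pt "0.0001 -0.0033 -0.00012 0 0 0" --pt "0.0001 -0.0033 -0.00012 0 0 0" --pt "0.0001 -0.0033 -0.00012 0 0 0" --pt "0.0001 -0.0033 -0.00012 0 0 0" --pt "0.0001 -0.0033 -0.00012 0 0 0" --pt "0 0 0 0 0 0" --pt "0 0 0 0 0 0"

```text
clock: 10.5
tcp_pos: [615.3, 217.1, 265.4]
tcp_rot: [3.127, 0.842, -2.94]
contact_force: [-6.4, 0.8, -10.9]
width: 0.006
grasp_force: 6.3
```

```bash
python3 - <<'E'
from h import *
s,R=st()
for c in("scene","top"):
    im=ctrl.grab_frame(c); y,x=(140,380) if c=="scene" else (130,100)
    cv2.imwrite(f"pics/{c}4.png",cv2.resize(im[y:y+90,x:x+90],(400,400),interpolation=cv2.INTER_CUBIC))
cv2.imwrite("pics/n4.png",np.hstack([cv2.imread(f"pics/{c}4.png") for c in("scene","top")]))
for th in (.2,.237,.262,.285):   # barrel top (z 202) and lever grip end predicted, crop px
    a=th-.025; u=np.array([np.cos(a),np.sin(a),0]); h=np.array([749,250,160.])
    f=lambda c,p:np.round((np.array(proj(c,p))-((140,380) if c=="scene" else (130,100)))[::-1]*400/90).tolist()
    print(th,f("scene",h-150*u+[0,0,42]),f("scene",h-90*u+[0,0,12]),f("top",h-90*u+[0,0,12]),f("top",h-230*u+[0,0,10]))
E
```

```text
t 10.5 p [615.3 217.1 265.4] q [ 0.2  -0.06  1.98  0.04  0.38 -1.61] F [ -6.4   0.8 -10.9]
[[-0.653 -0.21   0.728]
 [-0.133  0.978  0.163]
 [-0.746  0.01  -0.666]]
0.2 [115.0, 199.0] [165.0, 293.0] [237.0, 163.0] [255.0, 395.0]
0.237 [108.0, 204.0] [161.0, 296.0] [242.0, 162.0] [270.0, 393.0]
0.262 [104.0, 207.0] [159.0, 298.0] [246.0, 161.0] [279.0, 392.0]
0.285 [100.0, 210.0] [156.0, 300.0] [250.0, 161.0] [288.0, 390.0]
```

View pics/n4.png

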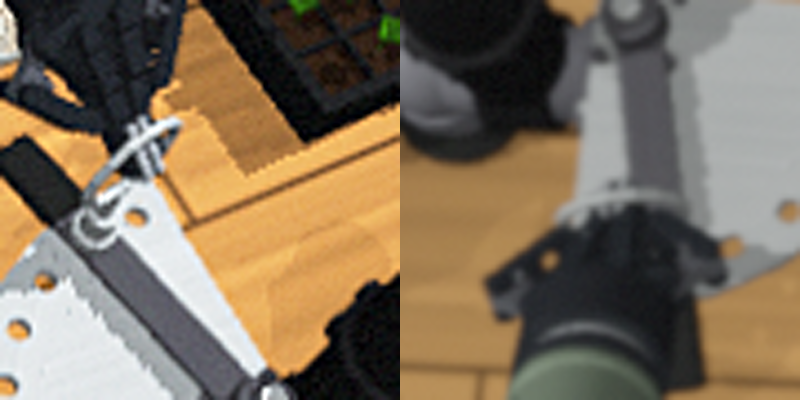

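The ring has gone 39 mm along the arc and the lever now covers the second hole. I'll lower in steps and watch the force: it should stay near 8 N down to z≈250 if the pin enters the hole.

>>> play_rows --pt "0.0022 0 0.002 0 0 0" --pt "0.0022 0 0.002 0 0 0" --pt "0 0 0 0 0 0"

```text
clock: 10.9
tcp_pos: [615.3, 217.1, 259.4]
tcp_rot: [3.127, 0.842, -2.94]
contact_force: [-8.1, -0.4, -10.9]
width: -0.001
grasp_force: 6.4
```

>>> play_rows --pt "0.0022 0 0.002 0 0 0" --pt "0.0015 0 0.0013 0 0 0" --pt "0 0 0 0 0 0" --pt "0 0 0 0 0 0"

```text
clock: 11.3
tcp_pos: [615.4, 217.2, 255.1]
tcp_rot: [3.127, 0.843, -2.94]
contact_force: [-9.2, -0.4, -8.4]
width: -0.003
grasp_force: 6.4
```

The spring still pulls 8.4 N at z=255, below the level where it would ride on the plate, so the pin is entering the hole. I'll keep lowering to the ring's middle.

>>> play_rows --pt "0.0022 0 0.002 0 0 0" --pt "0.0022 0 0.002 0 0 0" --pt "0 0 0 0 0 0"

```text
clock: 11.6
tcp_pos: [615.6, 217.2, 249.3]
tcp_rot: [3.128, 0.843, -2.94]
contact_force: [-12.0, -2.1, -6.9]
width: 0.002
grasp_force: 6.5
```

>>> play_rows --pt "0.0022 0 0.002 0 0 0" --pt "0.0022 0 0.002 0 0 0" --pt "0.0022 0 0.002 0 0 0" --pt "0.0022 0 0.002 0 0 0" --pt "0 0 0 0 0 0" --pt "0 0 0 0 0 0"

```text
clock: 12.2
tcp_pos: [620.0, 218.1, 243.7]
tcp_rot: [3.127, 0.856, -2.941]
contact_force: [-0.5, 0.0, -0.6]
width: 0.0
grasp_force: 0.4
```

>>> play_rows --pt "0.0022 0 0.002 0 0 0" --pt "0.0022 0 0.002 0 0 0" --pt "0.0022 0 0.002 0 0 0" --pt "0.0015 0 0.0013 0 0 0" --pt "0 0 0 0 0 0"

```text
clock: 12.7
tcp_pos: [616.4, 218.0, 226.6]
tcp_rot: [3.126, 0.845, -2.941]
contact_force: [0.2, 0.4, -0.1]
width: -0.001
grasp_force: 0.0
```

>>> play_rows --pt "0 0 -0.008 0 0 0" --pt "0 0 -0.008 0 0 0" --pt "0 0 -0.008 0 0 0" --pt "0 0 -0.01 0 0 0" --pt "0 0 -0.015 0 0 0" --pt "0 0 -0.02 0 0 0" --pt "0 0 -0.02 0 0 0" --pt "0 0 0 0 0 0" --pt "0 0 0 0 0 0"

```text
clock: 13.6
tcp_pos: [551.6, 203.4, 287.3]
tcp_rot: [3.126, 0.847, -2.941]
contact_force: [0.6, -0.2, 0.2]
width: 0.001
grasp_force: 0.0
```

```bash
python3 - <<'E'
from h import *
s,R=st()
for c in("scene","top"):
    im=ctrl.grab_frame(c); y,x=(140,380) if c=="scene" else (130,100)
    cv2.imwrite(f"pics/{c}5.png",cv2.resize(im[y:y+90,x:x+90],(400,400),interpolation=cv2.INTER_CUBIC))
    r=ctrl.tip_of(c,"filter_ring"); print(c,[(np.round(k["at"],1).tolist(),round(k["score"],2)) for k in r[:2]])
    f=lambda p:np.round((np.array(proj(c,p))-(y,x))[::-1]*400/90).tolist()
    for th in(.237,.262):
        a=th-.025; P=np.array([749-150*np.cos(a),250-150*np.sin(a),245]); print(th,f(P),f(P+[0,0,11]),np.round(proj(c,P),1))
cv2.imwrite("pics/n5.png",np.hstack([cv2.imread(f"pics/{c}5.png") for c in("scene","top")]))
E
```

```text
t 13.6 p [551.6 203.4 287.3] q [ 0.2  -0.25  2.09  0.04  0.45 -1.61] F [ 0.6 -0.2  0.2]
[[-0.649 -0.21   0.731]
 [-0.132  0.978  0.165]
 [-0.75   0.01  -0.662]]
scene [([178.5, 408.9], 0.69)]
0.237 [128.0, 170.0] [133.0, 161.0] [178.2 408.7]
0.262 [123.0, 173.0] [128.0, 164.0] [178.9 407.7]
top [([178.7, 152.7], 0.66)]
0.237 [221.0, 224.0] [216.0, 219.0] [180.4 149.8]
0.262 [228.0, 223.0] [223.0, 217.0] [180.2 151.3]
```

View pics/n5.png

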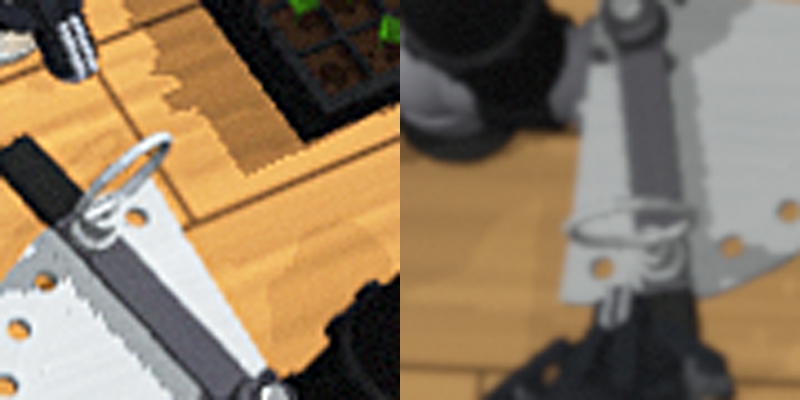

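The ring centre is at about (127,172) in the left crop. That matches the home height at the second hole (an 11 mm higher ring would show at row 163), and the first hole is exposed. The fingers are clear, so I'm handing in.

```bash
python3 -c "
from bench import ctrl
print(ctrl.close_job())"
```

```text
the job is handed in; nothing more can be done
None
```

The filter line's valve is cracked open by one hole, with its index pin seated in that hole by force and camera checks and the fingers drawn clear. The job is handed in; no verdict was returned.

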